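Set out the bench for a three-point pH calibration

ROBOT

A 7-joint arm with a two-finger parallel gripper is mounted at the origin on the work surface. World frame = base frame: x ahead of the robot, y to its left, z up, the work surface at z = 0. Lengths are in m, angles in rad, forces in N, time in s.
With the tool pointing down it reaches from about 0.4 to 0.85 m from the base axis. Payload 10.4 kg.
Tool frame: the origin (TCP) lies at the very end of the fingers, on their centre line; the grasp point (between the pads) lies r.pinch_z behind it (r.pinch_z is the distance from the TCP to the grasp point, in m); z points along the fingers, x is the direction in which the jaws open and shut, and the axes are right-handed (so a half turn about z gives the same grasp; the last joint's range is limited). The gripper opens to 87 mm and grips with 3 to 60 N. Pads are 19 mm wide; open, the fingers measure 117 mm over their backs; the gripper's body (75 mm by 190 mm) begins 51 mm behind the grasp point.
Start: joints at [1.167, 0.332, -0.065, 1.46, 0.022, 1.35, -0.088], TCP at [0.232, -0.58, 0.223] pointing down, gripper open.
Joint ranges: [-2.6, 2.6], [-0.5, 2.12], [-1.47, 1.34], [0.16, 2.42], [-1.27, 4.41], [0.06, 2.06], [-2.6, 2.6]. Speed limits (rad/s): [2.22, 2.22, 2.79, 2.79, 3.14, 3.14, 3.14].

INTERFACE

Orientations are given as a unit quaternion [x, y, z, w].
In Python, from bench import r gives the robot as it stands.
- The arm moves only by the tool carry_out, never from a script. Its argument "increments" is text: rows parted by semicolons, each of 7 numbers parted by spaces: the turn, a rotation vector about the tool's x, y, z in degrees, then the shift along the tool's x, y, z in m, then the finger opening in m, from 0 to 0.087. A call has exactly 5 rows; each row is the pose to reach, as a shift and turn from the pose measured when the call began, along the tool's axes at that moment; what a row does not reach only later rows make up. A row lasts 1/8 s, in which the tool goes at most 62.5 mm and 10.7 degrees, less where a joint would pass 70% of its speed; a pose out of reach is approached as far as the arm can. A call with a gripper value outside its range is refused whole. The fingers move at their own pace and stop on an object; "squeeze" is the grip in N (left out, the last holds). Time passes only in rows, so rows that repeat a pose let the fingers close, or fill a call up. It gives the time, the measured TCP pose, the force and the opening at its end, in the units of the state.
- r.read_state(): the state, without advancing time (a new reading comes with each control period).
- r.camera(name): name is "scene" or "top"; returns (picture, depth): 384x512x3 uint8, blue, green, red; 384x512 float32, m along the optical axis (not along the pixel's ray), 0 where there is no reading.
- r.camera_model(name): a dict with "K" (3x3 intrinsics, pixels), "extrinsics" (4x4, takes a point from camera to world coordinates). Camera axes: x right, y down, z forward; pixel columns grow to the right and rows downward; lengths in m; the calibration is good to about 2 mm. A picture is of the moment at which its call begins. camera_model takes no time and is no camera call.
- r.close_job(): hands the job in, once; it reports no verdict.
The state is a dict: "time": time; "joint_positions": joint angles; "joint_vel": joint speeds; "joint_torque": joint torques, N m; "ee_pos": TCP position; "eef_rot": TCP orientation; "ft_force": force on the tool from outside, world axes, zero at the start; "torque": the same for the moment, N m; "width": finger opening in m.
Only numpy, scipy, OpenCV 4.12 (cv2) and the standard library are available. Lean on these libraries where they do the work, as an engineer would, in place of code of your own. Each camera call takes 0.05 s, during which the arm holds its last target.

TASK

Set out the bench for a three-point pH calibration, left and right as seen from the robot. Stand the glass beaker with the blue rim in the middle of the stirrer's plate and the white waste beaker on the bench to the right of the stirrer, in line with the middle of the plate and about 3 cm clear of the stirrer's side; in the spill tray stand the three buffer bottles in a straight row along the tray's length, the yellow one in the middle of the tray between the red one on its left and the blue one on its right, with about 3 cm of clear space between neighbours. Stand everything upright, set each one down gently without dropping it, and leave the white-capped bottle and the orange-lidded jar where they are.

Things in the scene. Friction and masses are not known exactly. Their poses are not given: they have to be found in the camera images.
- red_mid (a point): Amber glass bottle with a red screw cap and a red label round its body; it stands upright, loose. 84 mm high over the cap, body 46 mm in diameter (straight sides up to 50 mm), mass about 0.13 kg. The point is at its centre, half-way up (42 mm above its underside); z is up along the bottle. The pH 4 buffer.
- yellow_mid (a point): Amber glass bottle with a yellow screw cap and a yellow label round its body; it stands upright, loose. 84 mm high over the cap, body 46 mm in diameter (straight sides up to 50 mm), mass about 0.13 kg. The point is at its centre, half-way up (42 mm above its underside); z is up along the bottle. The pH 7 buffer.
- blue_mid (a point): Amber glass bottle with a blue screw cap and a blue label round its body; it stands upright, loose. 84 mm high over the cap, body 46 mm in diameter (straight sides up to 50 mm), mass about 0.13 kg. The point is at its centre, half-way up (42 mm above its underside); z is up along the bottle. The pH 10 buffer.
- beaker_mid (a point): Clear glass beaker with a blue band round its rim, standing upright, open at the top, loose. 66 mm high, 50 mm in outer diameter (straight sides), wall 3 mm, about 0.09 kg. The point is at its centre, half-way up (33 mm above its underside); z up.
- waste_mid (a point): Opaque white plastic beaker (the waste beaker), standing upright, open at the top, loose. 66 mm high, 58 mm in outer diameter (straight sides), wall 3 mm, about 0.08 kg. The point is at its centre, half-way up (33 mm above its underside); z up.
- tray_floor (a point): Low white plastic spill tray, fixed, empty at the start, left or right of the stirrer: 130 mm (x) by 260 mm (y, its length) outside, walls 4 mm thick, rim 14 mm above the bench. Point: centre of its inner floor, 4 mm above the bench. x away from the robot, y to the robot's left, z up; turned up to 9 degrees
- stirrer_plate (a point): Magnetic stirrer: fixed grey box 150 mm (x) by 130 mm (y), black panel with round knob towards the robot. Point: centre of the top of its 122 mm square white plate (thin grey cross), 59 mm above the bench, 10 mm beyond the box's centre in x; its left and right sides are 65 mm from the point. x away from the robot, y to the robot's left, z up; turned up to 9 degrees
- plain_mid (a point): Amber glass bottle with a white screw cap and a white label round its body; it stands upright, loose. 84 mm high over the cap, body 46 mm in diameter (straight sides up to 50 mm), mass about 0.13 kg. The point is at its centre, half-way up (42 mm above its underside); z is up along the bottle. Not part of the job: it stands among the other things and must be left alone.
- jar_mid (a point): Small low white plastic jar with an orange lid beyond the middle of the working area, loose, to be left alone: 45 mm high, 40 mm in diameter. The point is at its centre, half-way up (22.5 mm above its underside).

How it is judged:
By the outcome, as a careful person would: the job done as asked, in the order asked, and still so for the second after the job is handed in, with the robot touching nothing.
It also fails if it takes over 128 s, if anything falls off the work surface, if the arm or the gripper's body presses on something with over 40 N, if the wrist force passes 120 N, or if a joint passes its speed limit or range.

## Working session

There is one attempt and no reset: what is moved stays moved. The work goes in short steps, Python scripts to look and compute and a tool call to move; the robot and the scene stay as the last step left them, time stands still between calls to the robot, and variables do not carry over. Pictures are saved under pics/ and viewed, and the job is handed in when it is done.

Besides the shell and the picture viewer there is one more tool, called after "Call:" by a JSON object that holds its "op" and its "data", one argument or row to a line. carry_out: Moves the arm, as the interface text tells. Its arguments: {"type":"object","properties":{"increments":{"type":"string"},"squeeze":{"type":"number"}},"required":["increments"]}

```bash
ls; mkdir -p pics; python3 - <<'E'
from bench import r
import cv2
s=r.read_state()
print(s['time'],s['ee_pos'],s['eef_rot'],s['width'],r.pinch_z)
for n in('scene','top'):
    p,d=r.camera(n); cv2.imwrite(f'pics/{n}0.png',p)
    import numpy as np; np.save(f'{n}0.npy',d)
    m=r.camera_model(n); print(n,np.round(m['K'],1).tolist(),np.round(m['extrinsics'],3).tolist())
E
```

```text
pics
0.0 [ 0.23212701 -0.57988531  0.22175505] [ 8.28138961e-01 -5.60522395e-01 -6.04305199e-04 -3.75114980e-04] 0.08694396027769043 0.0187
scene [[449.5, 0.0, 256.0], [0.0, 449.5, 195.8], [0.0, 0.0, 1.0]] [[-0.713, 0.594, -0.373, 0.916], [0.701, 0.61, -0.369, 0.361], [0.008, -0.525, -0.851, 0.922], [0.0, 0.0, 0.0, 1.0]]
top [[450.2, 0.0, 259.5], [0.0, 450.2, 190.9], [0.0, 0.0, 1.0]] [[0.011, -0.989, 0.147, 0.357], [-1.0, -0.015, -0.027, 0.013], [0.029, -0.146, -0.989, 1.142], [0.0, 0.0, 0.0, 1.0]]
```

View pics/top0.png

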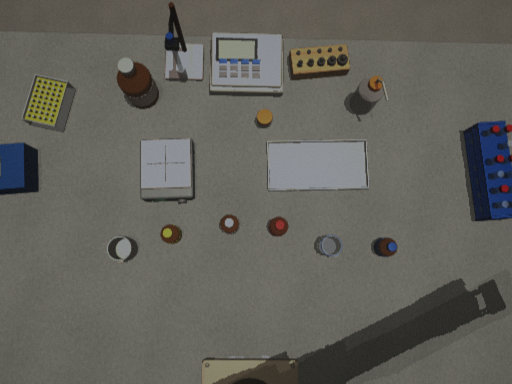

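View pics/scene0.png

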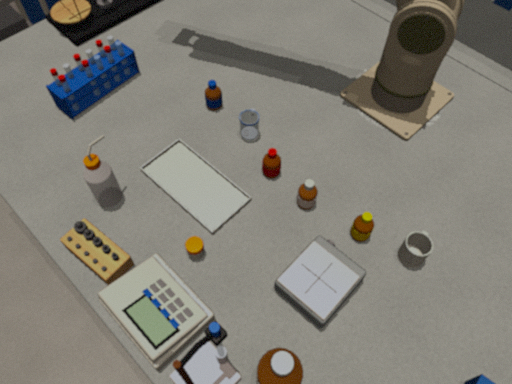

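```bash
python3 - <<'E'
import cv2
t=cv2.imread('pics/top0.png'); s=cv2.imread('pics/scene0.png')
c=t[120:270,90:410]; cv2.imwrite('pics/topz.png',cv2.convertScaleAbs(cv2.resize(c,None,fx=2.5,fy=2.5,interpolation=cv2.INTER_NEAREST),alpha=1.5))
c=s[70:330,130:450]; cv2.imwrite('pics/scenez.png',cv2.convertScaleAbs(cv2.resize(c,None,fx=2.3,fy=2.3,interpolation=cv2.INTER_NEAREST),alpha=1.3))
E
```

```text
(no output)
```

View pics/topz.png

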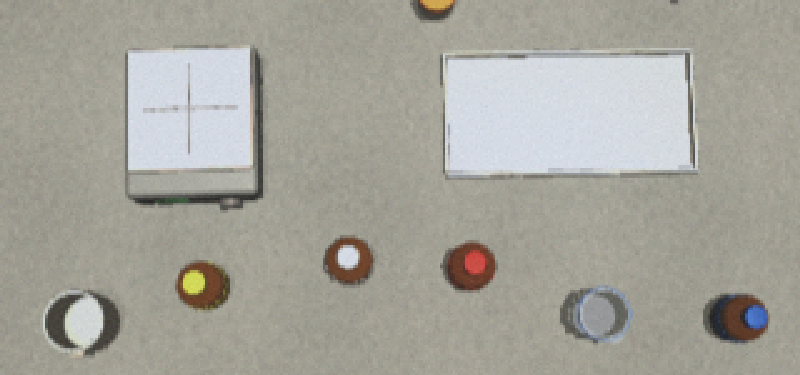

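View pics/scenez.png

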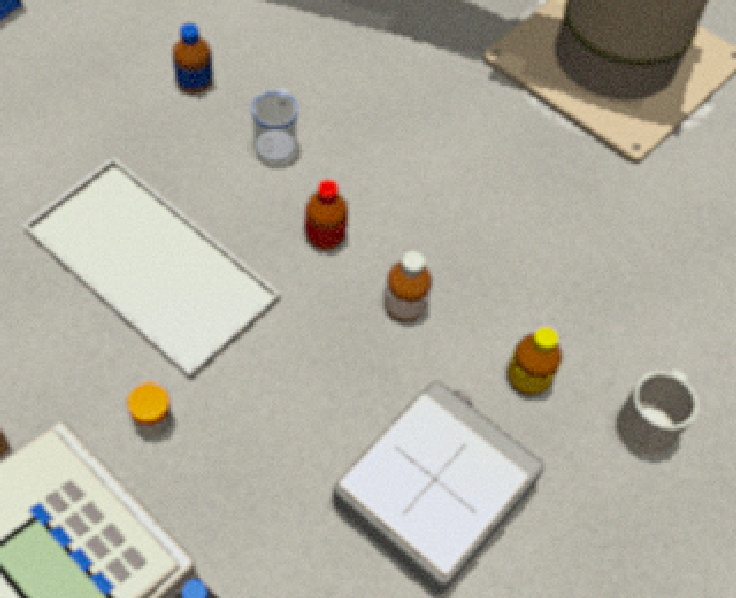

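```bash
cat > h.py <<'E'
import cv2, numpy as np
from bench import r
def cast(n,px,z):
    m=r.camera_model(n); K=np.array(m['K']);E=np.array(m['extrinsics'])
    px=np.atleast_2d(np.asarray(px,float))
    d=np.c_[(px[:,0]-K[0,2])/K[0,0],(px[:,1]-K[1,2])/K[1,1],np.ones(len(px))]@E[:3,:3].T
    o=E[:3,3]; return o+d*((z-o[2])/d[:,2])[:,None]
def blobs(mask,amin=15):
    n,l,s,c=cv2.connectedComponentsWithStats(mask.astype(np.uint8))
    return [(s[i,4],c[i],s[i]) for i in range(1,n) if s[i,4]>=amin]
E
python3 - <<'E'
from h import *
R=lambda p:np.round(p,4).tolist()
col={'red':((0,170,100),(6,255,255)),'yel':((26,150,90),(34,255,255)),'blu':((100,150,90),(118,255,255)),'ora':((12,190,140),(22,255,255))}
roi={'top':(100,270,90,410),'scene':(70,330,170,450)}
for n in('top','scene'):
    p=cv2.imread(f'pics/{n}0.png'); d=np.load(f'{n}0.npy'); hsv=cv2.cvtColor(p,cv2.COLOR_BGR2HSV)
    a,b,c,e=roi[n]
    for k,(lo,hi) in col.items():
        m=cv2.inRange(hsv,lo,hi); q=np.zeros_like(m); q[a:b,c:e]=m[a:b,c:e]
        z=0.045 if k=='ora' else 0.084
        for ar,cc,_ in blobs(q,12):
            print(n,k,ar,R(cc),R(cast(n,cc,z)[0]),'depth',d[int(cc[1]+.5),int(cc[0]+.5)])
# depth-derived world points in top
for n in('top','scene'):
    d=np.load(f'{n}0.npy'); m=r.camera_model(n);K=np.array(m['K']);E=np.array(m['extrinsics'])
    v,u=np.mgrid[:384,:512]
    P=np.stack([(u-K[0,2])/K[0,0]*d,(v-K[1,2])/K[1,1]*d,d],-1)@E[:3,:3].T+E[:3,3]
    P[d==0]=np.nan; np.save(f'P{n}.npy',P)
    print(n,'bench z',np.nanmedian(P[200:215,300:400,2]))
P=np.load('Ptop.npy')
Z=P[...,2]
for nm,(a,b,c,e) in {'waste':(232,265,104,138),'glass':(232,260,314,344),'plain':(212,236,216,242)}.items():
    q=P[a:b,c:e].reshape(-1,3)
    for lo in(.055,.03,.078):
        s=q[(q[:,2]>lo)]; 
        if len(s): print(nm,lo,len(s),'min',R(s.min(0)),'max',R(s.max(0)),'mid',R((s.min(0)+s.max(0))/2))
E
```

```text
top red 27 [279.7407, 222.5185] [0.4394, -0.0639, 0.084] depth 1.0622914
top yel 45 [165.7556, 232.1778] [0.4133, 0.2022, 0.084] depth 1.0491664
top blu 55 [391.9273, 246.2545] [0.3871, -0.3288, 0.084] depth 1.0560405
scene red 43 [272.0233, 151.8372] [0.4383, -0.0614, 0.084] depth 1.0479099
scene yel 75 [366.6667, 216.4133] [0.4165, 0.2, 0.084] depth 0.961159
scene blu 31 [211.8065, 83.0968] [0.3912, -0.3255, 0.084] depth 1.1628463
scene blu 37 [173.6757, 322.973] [0.8543, 0.0896, 0.084] depth 0.86217266
scene blu 67 [214.0746, 326.2388] [0.8046, 0.1467, 0.084] depth 0.684791
scene ora 180 [193.8389, 243.8111] [0.7129, -0.0254, 0.045] depth 0.96433157
top bench z 6.74153211291939e-05
scene bench z -0.0008391797486980157
waste 0.055 161 min [0.3433, 0.2849, 0.0554] max [0.404, 0.3427, 0.0714] mid [0.3737, 0.3138, 0.0634]
waste 0.03 296 min [0.3433, 0.2849, 0.0302] max [0.4071, 0.3427, 0.0714] mid [0.3752, 0.3138, 0.0508]
glass 0.055 132 min [0.3606, -0.2126, 0.0561] max [0.4151, -0.1637, 0.0719] mid [0.3878, -0.1881, 0.064]
glass 0.03 205 min [0.3606, -0.2126, 0.0301] max [0.4151, -0.1637, 0.0719] mid [0.3878, -0.1881, 0.051]
plain 0.055 216 min [0.4196, 0.0371, 0.055] max [0.4605, 0.0758, 0.0892] mid [0.44, 0.0565, 0.0721]
plain 0.03 287 min [0.4174, 0.0349, 0.0351] max [0.4612, 0.079, 0.0892] mid [0.4393, 0.0569, 0.0622]
plain 0.078 67 min [0.4295, 0.046, 0.0792] max [0.4489, 0.065, 0.0892] mid [0.4392, 0.0555, 0.0842]
```

```bash
python3 - <<'E'
from h import *
from scipy.optimize import least_squares
R=lambda p:np.round(p,4).tolist()
p=cv2.imread('pics/top0.png')
def circ(px,z,rad,nm):
    W=cast('top',px,z)[:,:2]
    f=lambda c:np.hypot(*(W-c).T)-rad
    s=least_squares(f,W.mean(0),loss='soft_l1',f_scale=.001); print(nm,len(W),R(s.x),'rms',R(np.sqrt((s.fun**2).mean())))
P=np.load('Ptop.npy');Ps=np.load('Pscene.npy')
for nm,c0,rad in(('waste',(.375,.314),.0275),('glass',(.39,-.188),.0235)):
  for Q,k in((P,'top'),(Ps,'scene')):
    q=Q.reshape(-1,3); q=q[(np.hypot(q[:,0]-c0[0],q[:,1]-c0[1])<.045)&(abs(q[:,2]-.066)<.004)][:,:2]
    s=least_squares(lambda c:np.hypot(*(q-c).T)-rad,c0,loss='soft_l1',f_scale=.001); print(nm,k,len(q),R(s.x),R(q.min(0)),R(q.max(0)))
for nm,c0 in(('red',(.439,-.063)),('yel',(.414,.2015)),('blu',(.388,-.328)),('plain',(.44,.056))):
  for Q,k in((P,'top'),(Ps,'scene')):
    q=Q.reshape(-1,3); q=q[(np.hypot(q[:,0]-c0[0],q[:,1]-c0[1])<.03)&(abs(q[:,2]-.084)<.005)][:,:2]
    print(nm,k,len(q),R(q.mean(0)),R((q.min(0)+q.max(0))/2),R(q.max(0)-q.min(0)))
# plate: bright mask in top
hsv=cv2.cvtColor(p,cv2.COLOR_BGR2HSV)
m=(hsv[...,2]>140)&(hsv[...,1]<40)
print([ (a,R(c),s[:4].tolist()) for a,c,s in blobs(m,400)])
for nm,Q in(('top',P),('scene',Ps)):
  q=Q.reshape(-1,3)
  s=q[(abs(q[:,2]-.059)<.006)&(q[:,0]>.45)&(q[:,0]<.75)&(q[:,1]>.1)&(q[:,1]<.33)]
  rc=cv2.minAreaRect((s[:,:2]*1000).astype(np.float32)); print('stirrer depth',nm,len(s),rc,np.median(s[:,2]))
  g=q[(abs(q[:,2]-.004)<.004)]
  s=q[(q[:,2]>.009)&(q[:,2]<.02)&(q[:,0]>.48)&(q[:,0]<.70)&(q[:,1]>-.33)&(q[:,1]<.0)]
  rc=cv2.minAreaRect((s[:,:2]*1000).astype(np.float32)); print('tray rim',nm,len(s),rc)
for a,c,s in blobs(m,1000):
  x,y,w,h=s[:4]
  z=.059 if x<250 else .004
  mm=np.zeros(m.shape,np.uint8); mm[y:y+h,x:x+w]=m[y:y+h,x:x+w]
  cs=max(cv2.findContours(mm,0,1)[0],key=len)[:,0]
  W=cast('top',cs,z); print(R(c),cv2.minAreaRect((W[:,:2]*1000).astype(np.float32)), R(cast('top',c,z)))
E
```

```text
waste top 120 [0.3763, 0.3134] [0.3433, 0.2853] [0.404, 0.3427]
waste scene 153 [0.3777, 0.3124] [0.3442, 0.2844] [0.407, 0.3404]
glass top 115 [0.3891, -0.1884] [0.3606, -0.2126] [0.4151, -0.1637]
glass scene 91 [0.39, -0.1904] [0.3613, -0.2151] [0.4162, -0.1652]
red top 70 [0.4353, -0.063] [0.4358, -0.0633] [0.0191, 0.0211]
red scene 62 [0.4373, -0.0641] [0.4371, -0.064] [0.0219, 0.0212]
yel top 69 [0.4137, 0.1993] [0.4139, 0.1992] [0.019, 0.0189]
yel scene 81 [0.415, 0.1983] [0.4143, 0.198] [0.0227, 0.0213]
blu top 68 [0.3877, -0.3287] [0.3876, -0.3291] [0.0188, 0.0199]
blu scene 46 [0.3894, -0.33] [0.3884, -0.3299] [0.0194, 0.022]
plain top 66 [0.4392, 0.056] [0.4392, 0.0555] [0.0193, 0.019]
plain scene 70 [0.4406, 0.055] [0.4399, 0.055] [0.0248, 0.0215]
[(np.int32(1836), [253.9434, 61.8039], [212, 34, 69, 51]), (np.int32(507), [236.075, 49.4103], [219, 41, 36, 17]), (np.int32(565), [192.4602, 60.7522], [178, 45, 25, 33]), (np.int32(2173), [165.0064, 163.2365], [141, 139, 50, 49]), (np.int32(4295), [316.5593, 165.1967], [268, 142, 98, 48])]
stirrer depth top 2489 ((626.7487792968
[... 245 characters left out ...]
e 3400 ((583.5203857421875, 213.5308837890625), (125.23158264160156, 122.13255310058594), 2.857659101486206) 0.058097065183150054
tray rim scene 549 ((616.7555541992188, -157.64096069335938), (171.1879119873047, 280.2737731933594), 1.4224083423614502)
[253.9434, 61.8039] ((856.6643676757812, 21.332298278808594), (135.3900604248047, 171.6752471923828), 0.257193922996521) [[0.849, 0.0018, 0.059]]
[165.0064, 163.2365] ((582.7483520507812, 214.92681884765625), (116.98446655273438, 118.09544372558594), 3.190981388092041) [[0.5824, 0.2155, 0.059]]
[316.5593, 165.1967] ((594.8963012695312, -164.29135131835938), (120.34071350097656, 251.63497924804688), 2.0222818851470947) [[0.5954, -0.1645, 0.004]]
```

```bash
python3 - <<'E'
from h import *
R=lambda p:np.round(p,4).tolist()
p=cv2.imread('pics/scene0.png')
hsv=cv2.cvtColor(p,cv2.COLOR_BGR2HSV)
m=(hsv[...,2]>190)&(hsv[...,1]<40)
for a,c,s in blobs(m,1000):
  x,y,w,h=s[:4]
  for z in(.059,.004):
   mm=np.zeros(m.shape,np.uint8); mm[y:y+h,x:x+w]=m[y:y+h,x:x+w]
   cs=max(cv2.findContours(mm,0,1)[0],key=len)[:,0]
   W=cast('scene',cs,z); print(R(c),z,cv2.minAreaRect((W[:,:2]*1000).astype(np.float32)), R(cast('scene',c,z)))
s=r.read_state();print(s['time'],s['ee_pos'],s['ft_force'])
E
```

```text
0.1 [ 0.23212217 -0.57990913  0.22180767] [ 0.16853107 -0.65379004 -0.62038957]
```

```bash
python3 - <<'E'
from h import *
R=lambda p:np.round(p,4).tolist()
p=cv2.imread('pics/scene0.png')
hsv=cv2.cvtColor(p,cv2.COLOR_BGR2HSV)
print(hsv[180,190],hsv[290,330],hsv[220,250])
m=(hsv[...,2]>165)&(hsv[...,1]<45)
for a,c,s in blobs(m,1000):
  x,y,w,h=s[:4]
  for z in(.059,.004):
   mm=np.zeros(m.shape,np.uint8); mm[y:y+h,x:x+w]=m[y:y+h,x:x+w]
   cs=max(cv2.findContours(mm,0,1)[0],key=len)[:,0]
   W=cast('scene',cs,z); print(R(c),z,cv2.minAreaRect((W[:,:2]*1000).astype(np.float32)), R(cast('scene',c,z)))
E
```

```text
[ 41  16 176] [110  13 182] [ 30  16 143]
[195.7048, 185.993] 0.059 ((617.1389770507812, -133.80691528320312), (111.86360931396484, 232.5410919189453), 2.1120963096618652) [[0.6186, -0.1273, 0.059]]
[195.7048, 185.993] 0.004 ((598.0571899414062, -165.3802490234375), (118.99532318115234, 247.36647033691406), 2.1121528148651123) [[0.5997, -0.1584, 0.004]]
[318.2958, 279.2474] 0.059 ((585.1217651367188, 215.2379608154297), (118.31153869628906, 117.71488952636719), 2.985588312149048) [[0.5874, 0.2171, 0.059]]
[318.2958, 279.2474] 0.004 ((563.9985961914062, 205.9175567626953), (125.85433959960938, 125.21968841552734), 2.9855642318725586) [[0.5664, 0.2079, 0.004]]
[150.7445, 298.0315] 0.059 ((854.5570068359375, 25.079574584960938), (134.76454162597656, 190.40414428710938), 0.007635027170181274) [[0.8535, 0.0115, 0.059]]
[150.7445, 298.0315] 0.004 ((850.6114501953125, 3.6358566284179688), (143.35633850097656, 202.54315185546875), 0.007630068808794022) [[0.8495, -0.0108, 0.004]]
[203.958, 365.419] 0.059 ((860.2053833007812, 183.49346923828125), (66.9805679321289, 59.26446533203125), 1.5688726902008057) [[0.862, 0.1807, 0.059]]
[203.958, 365.419] 0.004 ((856.619873046875, 172.1492462158203), (71.25088500976562, 63.04281234741211), 1.5688612461090088) [[0.8586, 0.1691, 0.004]]
```

```bash
cat > go.py <<'E'
import sys,numpy as np
from bench import r
from scipy.spatial.transform import Rotation as Ro
x,y,z,yaw=map(float,sys.argv[1:5])
s=r.read_state(); A=Ro.from_quat(s['eef_rot']); p=np.array(s['ee_pos'])
a=np.deg2rad(yaw); X=np.array([np.cos(a),np.sin(a),0]);Z=np.array([0,0,-1.]);Y=np.cross(Z,X)
T=Ro.from_matrix(np.c_[X,Y,Z])
M=A.as_matrix()
print('t',round(s['time'],2),'pos',np.round(p,4),'yaw',round(np.rad2deg(np.arctan2(M[1,0],M[0,0])),1),'w',round(s['width'],4),'F',np.round(s['ft_force'],1),'q',np.round(s['joint_positions'],2))
print('turn',np.round(np.rad2deg((A.inv()*T).as_rotvec()),1),'shift',np.round(A.inv().apply(np.array([x,y,z])-p),4))
E
python3 go.py 0.3895 -0.189 0.14 -68
```

```text
t 0.1 pos [ 0.2321 -0.5799  0.2218] yaw -68.2 w 0.0869 F [ 0.2 -0.7 -0.6] q [ 1.17  0.33 -0.06  1.46  0.02  1.35 -0.09]
turn [ 0.   0.1 -0.2] shift [-0.3043 -0.2914  0.0822]
```

Call:
{"op": "carry_out", "data": {
  "increments": "0 0 0 -0.03 -0.03 0 0.087; 0 0 0 -0.07 -0.07 0.01 0.087; 0 0 0 -0.11 -0.11 0.02 0.087; 0 0 0 -0.15 -0.15 0.03 0.087; 0 0 0 -0.19 -0.19 0.04 0.087",
  "squeeze": 10
}}

```text
time: 0.72
ee_pos: [0.3382, -0.331, 0.1816]
eef_rot: [0.828, -0.56, -0.001, -0.0]
ft_force: [1.0, 0.0, 0.2]
width: 0.0868
```

```bash
python3 go.py 0.3895 -0.189 0.11 -66
```

```text
t 0.72 pos [ 0.3382 -0.331   0.1816] yaw -68.2 w 0.0868 F [1.  0.  0.2] q [ 0.93  0.04 -0.25  1.89  0.01  1.21 -0.52]
turn [ 0.   0.1 -2.2] shift [-0.1127 -0.1004  0.0717]
```

Call:
{"op": "carry_out", "data": {
  "increments": "0 0 0 -0.04 -0.035 0.01 0.087; 0 0 0 -0.08 -0.07 0.02 0.087; 0 0 0 -0.113 -0.1 0.04 0.087; 0 0 0 -0.113 -0.1 0.06 0.087; 0 0 0 -0.113 -0.1 0.072 0.087"
}}

```text
time: 1.35
ee_pos: [0.3886, -0.1884, 0.1087]
eef_rot: [0.828, -0.56, -0.001, -0.0]
ft_force: [-0.4, 0.3, 0.0]
width: 0.0871
```

```bash
python3 go.py 0.3895 -0.189 0.02 -68
```

```text
t 1.35 pos [ 0.3886 -0.1884  0.1087] yaw -68.1 w 0.0871 F [-0.4  0.3  0. ] q [ 0.76  0.04 -0.42  2.06  0.02  1.05 -0.85]
turn [ 0.1  0.1 -0.1] shift [ 0.0011 -0.0008  0.0887]
```

Call:
{"op": "carry_out", "data": {
  "increments": "0 0 0 0.001 -0.001 0.03 0.087; 0 0 0 0.001 -0.001 0.06 0.087; 0 0 0 0.001 -0.001 0.08 0.087; 0 0 0 0.001 -0.001 0.088 0.087; 0 0 0 0.001 -0.001 0.088 0.087"
}}

```text
time: 1.98
ee_pos: [0.3896, -0.1891, 0.0207]
eef_rot: [0.828, -0.56, -0.001, -0.0]
ft_force: [0.2, -0.5, -0.3]
width: 0.0872
```

Call:
{"op": "carry_out", "data": {
  "increments": "0 0 0 0 0 0 0.045; 0 0 0 0 0 0 0.04; 0 0 0 0 0 0 0.04; 0 0 0 0 0 0 0.04; 0 0 0 0 0 0 0.04",
  "squeeze": 10
}}

```text
time: 2.6
ee_pos: [0.3897, -0.1892, 0.0208]
eef_rot: [0.828, -0.56, -0.001, -0.0]
ft_force: [0.1, -0.4, 2.7]
width: 0.0505
```

```bash
python3 go.py 0.3895 -0.189 0.16 -68
```

```text
t 2.6 pos [ 0.3897 -0.1892  0.0208] yaw -68.2 w 0.0505 F [ 0.1 -0.4  2.7] q [ 0.74  0.18 -0.42  2.13  0.1   0.85 -0.92]
turn [ 0.1  0.1 -0.2] shift [-0.0005  0.0003 -0.1392]
```

Call:
{"op": "carry_out", "data": {
  "increments": "0 0 0 0 0 -0.015 0.04; 0 0 0 0 0 -0.05 0.04; 0 0 0 0 0 -0.09 0.04; 0 0 0 0 0 -0.13 0.04; 0 0 0 0 0 -0.14 0.04"
}}

```text
time: 3.22
ee_pos: [0.3912, -0.1898, 0.1641]
eef_rot: [0.828, -0.56, 0.001, -0.0]
ft_force: [-0.3, -0.3, -0.4]
width: 0.0506
```

```bash
python3 go.py 0.584 0.215 0.16 -60
```

```text
t 3.23 pos [ 0.3912 -0.1898  0.1641] yaw -68.2 w 0.0506 F [-0.3 -0.3 -0.4] q [ 0.78 -0.03 -0.42  1.99 -0.01  1.17 -0.83]
turn [-0.1 -0.1 -8.2] shift [-0.304  -0.3295  0.0042]
```

Call:
{"op": "carry_out", "data": {
  "increments": "0 0 0 -0.02 -0.02 0 0.04; 0 0 0 -0.05 -0.055 0 0.04; 0 0 0 -0.085 -0.092 0 0.04; 0 0 0 -0.12 -0.13 0 0.04; 0 0 0 -0.155 -0.168 0 0.04"
}}

```text
time: 3.85
ee_pos: [0.4895, 0.018, 0.164]
eef_rot: [0.828, -0.561, 0.001, -0.0]
ft_force: [0.9, -0.6, -0.9]
width: 0.0505
```

Call:
{"op": "carry_out", "data": {
  "increments": "0 0 0 -0.035 -0.038 0 0.04; 0 0 0 -0.07 -0.076 0 0.04; 0 0 0 -0.105 -0.114 0 0.04; 0 0 0 -0.13 -0.142 0 0.04; 0 0 0 -0.145 -0.157 0 0.04"
}}

```text
time: 4.47
ee_pos: [0.5811, 0.2131, 0.1631]
eef_rot: [0.829, -0.56, -0.0, 0.0]
ft_force: [0.9, -0.3, -0.6]
width: 0.0506
```

```bash
python3 go.py 0.584 0.215 0.0805 -68
```

```text
t 4.47 pos [0.5811 0.2131 0.1631] yaw -68.1 w 0.0506 F [ 0.9 -0.3 -0.6] q [ 0.12  0.45 -0.72  1.53  0.3   1.28 -1.82]
turn [ 0.   0.  -0.1] shift [-0.0007 -0.0035  0.0826]
```

Call:
{"op": "carry_out", "data": {
  "increments": "0 0 0 -0.001 -0.0035 0.02 0.04; 0 0 0 -0.001 -0.0035 0.05 0.04; 0 0 0 -0.001 -0.0035 0.07 0.04; 0 0 0 -0.001 -0.0035 0.077 0.04; 0 0 0 -0.001 -0.0035 0.079 0.04"
}}

```text
time: 5.1
ee_pos: [0.584, 0.215, 0.0842]
eef_rot: [0.829, -0.56, -0.0, 0.0]
ft_force: [0.1, -0.8, -0.8]
width: 0.0507
```

```bash
python3 go.py 0.584 0.215 0.08 -68
```

```text
t 5.1 pos [0.584  0.215  0.0842] yaw -68.1 w 0.0507 F [ 0.1 -0.8 -0.8] q [ 0.1   0.53 -0.69  1.59  0.36  1.15 -1.86]
turn [ 0.  -0.  -0.1] shift [-0.      0.      0.0042]
```

Call:
{"op": "carry_out", "data": {
  "increments": "0 0 0 0 0 0.001 0.04; 0 0 0 0 0 0.002 0.04; 0 0 0 0 0 0.003 0.04; 0 0 0 0 0 0.004 0.04; 0 0 0 0 0 0.0043 0.04"
}}

```text
time: 5.72
ee_pos: [0.5841, 0.215, 0.08]
eef_rot: [0.829, -0.56, -0.0, 0.0]
ft_force: [-0.1, -1.3, 1.5]
width: 0.0508
```

```bash
python3 go.py 0.584 0.215 0.08 -68
```

```text
t 5.72 pos [0.5841 0.215  0.08  ] yaw -68.1 w 0.0508 F [-0.1 -1.3  1.5] q [ 0.1   0.54 -0.69  1.6   0.37  1.14 -1.87]
turn [ 0.  -0.  -0.1] shift [-0.      0.0001 -0.    ]
```

Call:
{"op": "carry_out", "data": {
  "increments": "0 0 0 0 0 0 0.053; 0 0 0 0 0 0 0.058; 0 0 0 0 0 0 0.064; 0 0 0 0 0 0 0.072; 0 0 0 0 0 0 0.08"
}}

```text
time: 6.35
ee_pos: [0.5841, 0.215, 0.08]
eef_rot: [0.829, -0.56, -0.0, 0.0]
ft_force: [-0.1, 1.0, -0.1]
width: 0.0745
```

Call:
{"op": "carry_out", "data": {
  "increments": "0 0 0 0 0 -0.02 0.085; 0 0 0 0 0 -0.05 0.087; 0 0 0 0 0 -0.08 0.087; 0 0 0 0 0 -0.1 0.087; 0 0 0 0 0 -0.1 0.087"
}}

```text
time: 6.98
ee_pos: [0.5848, 0.2155, 0.182]
eef_rot: [0.829, -0.56, 0.001, -0.001]
ft_force: [-0.2, 0.8, -1.1]
width: 0.0871
```

```bash
python3 go.py 0.377 0.313 0.15 -68
```

```text
t 6.97 pos [0.5848 0.2155 0.182 ] yaw -68.1 w 0.0871 F [-0.2  0.8 -1.1] q [ 0.12  0.44 -0.72  1.49  0.3   1.32 -1.82]
turn [-0.2 -0.  -0.1] shift [-0.168   0.1565  0.0315]
```

Call:
{"op": "carry_out", "data": {
  "increments": "0 0 0 -0.03 0.028 0 0.087; 0 0 0 -0.068 0.064 0 0.087; 0 0 0 -0.107 0.1 0 0.087; 0 0 0 -0.145 0.135 0 0.087; 0 0 0 -0.168 0.1565 0.02 0.087"
}}

```text
time: 7.6
ee_pos: [0.375, 0.3142, 0.1615]
eef_rot: [0.829, -0.559, 0.001, -0.002]
ft_force: [0.5, -0.7, -0.5]
width: 0.0871
```

```bash
python3 go.py 0.377 0.313 0.023 -68; python3 -c "
from h import *
p,d=r.camera('scene');cv2.imwrite('pics/s1.png',p)"
```

```text
t 7.6 pos [0.375  0.3142 0.1615] yaw -68.0 w 0.0871 F [ 0.5 -0.7 -0.5] q [ 0.04  0.16 -0.88  1.86  0.14  1.18 -2.08]
turn [-0.2 -0.   0. ] shift [ 0.0018 -0.0008  0.1385]
```

View pics/s1.png

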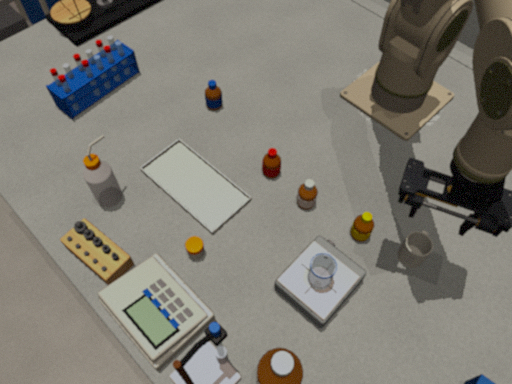

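The glass beaker stands upright on the plate, near pixel (321,268). The gripper is above the waste beaker at (418,248).

Call:
{"op": "carry_out", "data": {
  "increments": "0 0 0 0.002 -0.001 0.03 0.087; 0 0 0 0.002 -0.001 0.07 0.087; 0 0 0 0.002 -0.001 0.11 0.087; 0 0 0 0.002 -0.001 0.13 0.087; 0 0 0 0.002 -0.001 0.1385 0.087"
}}

```text
time: 8.28
ee_pos: [0.372, 0.3129, 0.0191]
eef_rot: [0.83, -0.558, -0.0, 0.001]
ft_force: [0.5, 0.6, 0.7]
width: 0.0871
```

Call:
{"op": "carry_out", "data": {
  "increments": "0 0 0 0 0 0 0.055; 0 0 0 0 0 0 0.047; 0 0 0 0 0 0 0.047; 0 0 0 0 0 0 0.047; 0 0 0 0 0 0 0.047",
  "squeeze": 10
}}

```text
time: 8.9
ee_pos: [0.3725, 0.313, 0.0197]
eef_rot: [0.83, -0.558, 0.0, 0.001]
ft_force: [-0.3, -2.2, 7.1]
width: 0.0578
```

```bash
python3 go.py 0.377 0.313 0.15 -68
```

```text
t 8.9 pos [0.3725 0.313  0.0197] yaw -67.8 w 0.0578 F [-0.3 -2.2  7.1] q [-0.07  0.37 -0.81  1.99  0.34  0.92 -2.24]
turn [ 0.1 -0.1  0.2] shift [ 0.0019 -0.004  -0.1303]
```

Call:
{"op": "carry_out", "data": {
  "increments": "0 0 0 0 0 -0.015 0.047; 0 0 0 0 0 -0.05 0.047; 0 0 0 0 0 -0.09 0.047; 0 0 0 0 0 -0.13 0.047; 0 0 0 0 0 -0.15 0.047"
}}

```text
time: 9.52
ee_pos: [0.3728, 0.314, 0.1727]
eef_rot: [0.83, -0.557, 0.001, -0.0]
ft_force: [-0.1, 0.2, -1.1]
width: 0.0577
```

```bash
python3 go.py 0.589 0.087 0.17 -18
```

```text
t 9.53 pos [0.3728 0.314  0.1727] yaw -67.8 w 0.0577 F [-0.1  0.2 -1.1] q [ 0.05  0.15 -0.9   1.84  0.13  1.21 -2.07]
turn [ -0.1  -0.1 -49.8] shift [ 0.292  -0.1141  0.0031]
```

Call:
{"op": "carry_out", "data": {
  "increments": "0 0 -4 0.025 -0.01 0 0.047; 0 0 -10 0.06 -0.023 0 0.047; 0 0 -17 0.1 -0.039 0 0.047; 0 0 -24 0.14 -0.055 0 0.047; 0 0 -31 0.18 -0.07 0 0.047"
}}

```text
time: 10.15
ee_pos: [0.5065, 0.1731, 0.1738]
eef_rot: [0.95, -0.313, 0.001, -0.0]
ft_force: [0.1, 0.8, -1.4]
width: 0.0576
```

```bash
python3 go.py 0.589 0.087 0.17 -18
```

```text
t 10.15 pos [0.5065 0.1731 0.1738] yaw -36.5 w 0.0576 F [ 0.1  0.8 -1.4] q [ 0.3   0.26 -0.82  1.73  0.2   1.23 -1.2 ]
turn [ -0.1  -0.1 -18.5] shift [0.1175 0.0201 0.004 ]
```

Call:
{"op": "carry_out", "data": {
  "increments": "0 0 -6 0.035 0.006 0 0.047; 0 0 -12 0.07 0.012 0 0.047; 0 0 -17 0.1 0.017 0 0.047; 0 0 -18 0.1175 0.02 0 0.047; 0 0 -18.5 0.1175 0.02 0.02 0.047"
}}

```text
time: 10.78
ee_pos: [0.5902, 0.0869, 0.1547]
eef_rot: [0.987, -0.158, 0.002, -0.001]
ft_force: [-0.3, 0.1, -1.2]
width: 0.0578
```

```bash
python3 -c "
from h import *
p,d=r.camera('scene');cv2.imwrite('pics/s2.png',p[150:350,230:480].repeat(3,0).repeat(3,1))"; python3 go.py 0.589 0.087 0.03 -18
```

```text
t 10.82 pos [0.5876 0.0875 0.1507] yaw -18.0 w 0.0577 F [-1.   0.5 -4.4] q [ 0.39  0.42 -0.78  1.61  0.31  1.24 -0.76]
turn [-0.  0. -0.] shift [1.500e-03 1.000e-04 1.207e-01]
```

View pics/s2.png

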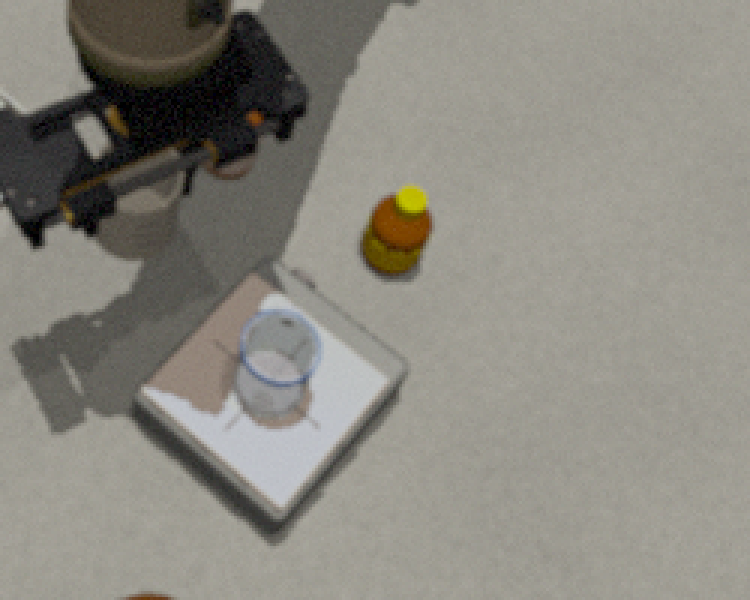

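The waste beaker hangs upright in the gripper, and the glass beaker's base sits on the plate's cross. Lowering.

Call:
{"op": "carry_out", "data": {
  "increments": "0 0 0 0.0015 0 0.03 0.047; 0 0 0 0.0015 0 0.065 0.047; 0 0 0 0.0015 0 0.1 0.047; 0 0 0 0.0015 0 0.115 0.047; 0 0 0 0.0015 0 0.12 0.047"
}}

```text
time: 11.45
ee_pos: [0.5882, 0.088, 0.0302]
eef_rot: [0.988, -0.156, -0.001, -0.0]
ft_force: [-0.4, -0.6, -0.7]
width: 0.0576
```

```bash
python3 go.py 0.589 0.087 0.02 -18
```

```text
t 11.45 pos [0.5882 0.088  0.0302] yaw -18.0 w 0.0576 F [-0.4 -0.6 -0.7] q [ 0.34  0.56 -0.72  1.71  0.42  1.04 -0.83]
turn [-0.   0.1  0. ] shift [0.0011 0.0007 0.0102]
```

Call:
{"op": "carry_out", "data": {
  "increments": "0 0 0 0.001 0.0007 0.003 0.047; 0 0 0 0.001 0.0007 0.006 0.047; 0 0 0 0.001 0.0007 0.008 0.047; 0 0 0 0.001 0.0007 0.009 0.047; 0 0 0 0.001 0.0007 0.01 0.047"
}}

```text
time: 12.08
ee_pos: [0.589, 0.087, 0.0203]
eef_rot: [0.988, -0.156, -0.001, -0.0]
ft_force: [0.8, 0.3, -0.5]
width: 0.0576
```

```bash
python3 go.py 0.589 0.087 0.02 -18
```

```text
t 12.07 pos [0.589  0.087  0.0203] yaw -18.0 w 0.0576 F [ 0.8  0.3 -0.5] q [ 0.34  0.57 -0.72  1.71  0.43  1.02 -0.84]
turn [-0.   0.1  0. ] shift [-0.     -0.      0.0003]
```

Call:
{"op": "carry_out", "data": {
  "increments": "0 0 0 0 0 0.0003 0.047; 0 0 0 0 0 0.0006 0.047; 0 0 0 0 0 0.0009 0.047; 0 0 0 0 0 0.0011 0.047; 0 0 0 0 0 0.0011 0.047"
}}

```text
time: 12.7
ee_pos: [0.5891, 0.0871, 0.0198]
eef_rot: [0.988, -0.156, -0.001, -0.0]
ft_force: [-3.5, -1.1, 5.8]
width: 0.0576
```

Contact with the bench; releasing.

Call:
{"op": "carry_out", "data": {
  "increments": "0 0 0 0 0 0 0.06; 0 0 0 0 0 0 0.065; 0 0 0 0 0 0 0.072; 0 0 0 0 0 0 0.08; 0 0 0 0 0 0 0.085"
}}

```text
time: 13.32
ee_pos: [0.5891, 0.0871, 0.0197]
eef_rot: [0.988, -0.156, -0.001, -0.0]
ft_force: [1.0, -0.6, 0.1]
width: 0.0816
```

Call:
{"op": "carry_out", "data": {
  "increments": "0 0 0 0 0 -0.02 0.085; 0 0 0 0 0 -0.05 0.087; 0 0 0 0 0 -0.09 0.087; 0 0 0 0 0 -0.12 0.087; 0 0 0 0 0 -0.14 0.087"
}}

```text
time: 13.95
ee_pos: [0.5898, 0.0873, 0.1626]
eef_rot: [0.988, -0.156, 0.001, -0.0]
ft_force: [-0.1, -0.3, -1.1]
width: 0.0872
```

```bash
python3 go.py 0.4142 0.1988 0.15 0
```

```text
t 13.95 pos [0.5898 0.0873 0.1626] yaw -17.9 w 0.0872 F [-0.1 -0.3 -1.1] q [ 0.4   0.42 -0.79  1.59  0.3   1.26 -0.75]
turn [ -0.   -0.1 -17.9] shift [-0.2014 -0.052   0.0124]
```

Call:
{"op": "carry_out", "data": {
  "increments": "0 0 2 -0.025 -0.007 0 0.087; 0 0 4 -0.07 -0.018 0 0.08; 0 0 6 -0.12 -0.031 0 0.075; 0 0 7 -0.165 -0.042 0 0.075; 0 0 7 -0.201 -0.052 0 0.075"
}}

```text
time: 14.58
ee_pos: [0.4128, 0.1996, 0.1627]
eef_rot: [0.976, -0.216, 0.001, -0.0]
ft_force: [-0.1, 0.3, -0.1]
width: 0.0757
```

```bash
python3 go.py 0.4142 0.1988 0.023 -25;python3 -c "
from h import *
p,d=r.camera('scene');cv2.imwrite('pics/s3.png',p[100:350,200:500].repeat(2,0).repeat(2,1))"
```

```text
t 14.57 pos [0.4128 0.1996 0.1627] yaw -24.9 w 0.0757 F [-0.1  0.3 -0.1] q [ 0.36  0.08 -0.93  1.92  0.07  1.17 -1.03]
turn [-0.  -0.1  0.1] shift [0.0014 0.0003 0.1397]
```

View pics/s3.png

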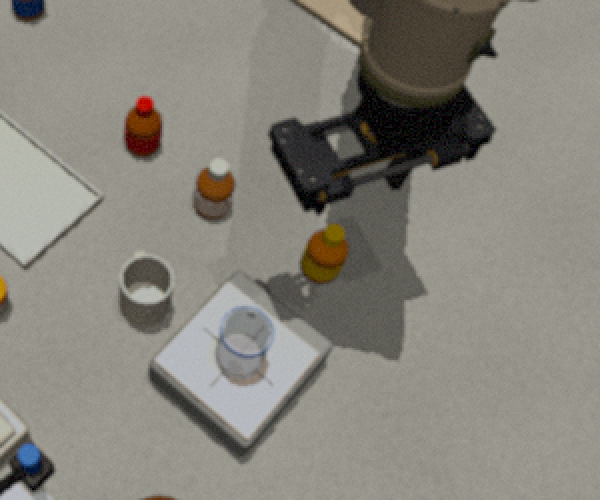

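The waste beaker stands upright to the right of the stirrer (zoomed pixel 147,290), and the gripper is above yellow (325,255). Going down.

Call:
{"op": "carry_out", "data": {
  "increments": "0 0 0 0.0014 0 0.025 0.075; 0 0 0 0.0014 0 0.06 0.075; 0 0 0 0.0014 0 0.1 0.075; 0 0 0 0.0014 0 0.125 0.075; 0 0 0 0.0014 0 0.138 0.075"
}}

```text
time: 15.25
ee_pos: [0.4102, 0.2019, 0.0237]
eef_rot: [0.977, -0.213, -0.001, 0.0]
ft_force: [-0.2, 0.5, 0.7]
width: 0.0748
```

Call:
{"op": "carry_out", "data": {
  "increments": "0 0 0 0 0 0 0.055; 0 0 0 0 0 0 0.045; 0 0 0 0 0 0 0.035; 0 0 0 0 0 0 0.035; 0 0 0 0 0 0 0.035",
  "squeeze": 12
}}

```text
time: 15.88
ee_pos: [0.4109, 0.2019, 0.0244]
eef_rot: [0.977, -0.213, 0.0, 0.0]
ft_force: [0.5, -1.6, 7.4]
width: 0.046
```

```bash
python3 go.py 0.4142 0.1988 0.17 -25
```

```text
t 15.88 pos [0.4109 0.2019 0.0244] yaw -24.6 w 0.046 F [ 0.5 -1.6  7.4] q [ 0.25  0.31 -0.88  2.06  0.31  0.9  -1.23]
turn [ 0.  -0.   0.4] shift [ 0.0043  0.0015 -0.1456]
```

Call:
{"op": "carry_out", "data": {
  "increments": "0 0 0 0 0 -0.015 0.035; 0 0 0 0 0 -0.05 0.035; 0 0 0 0 0 -0.09 0.035; 0 0 0 0 0 -0.125 0.035; 0 0 0 0 0 -0.14 0.035"
}}

```text
time: 16.5
ee_pos: [0.4114, 0.2025, 0.1666]
eef_rot: [0.977, -0.213, 0.002, -0.0]
ft_force: [-0.3, 0.4, -1.6]
width: 0.0457
```

```bash
python3 go.py 0.5965 -0.1635 0.165 2
```

```text
t 16.5 pos [0.4114 0.2025 0.1666] yaw -24.6 w 0.0457 F [-0.3  0.4 -1.6] q [ 0.38  0.07 -0.95  1.92  0.07  1.18 -1.03]
turn [ -0.   -0.2 -26.6] shift [0.3207 0.2557 0.0023]
```

Call:
{"op": "carry_out", "data": {
  "increments": "0 0 -2 0.02 0.016 0 0.035; 0 0 -5 0.055 0.044 0 0.035; 0 0 -9 0.095 0.076 0 0.035; 0 0 -12 0.135 0.108 0 0.035; 0 0 -15 0.175 0.14 0 0.035"
}}

```text
time: 17.12
ee_pos: [0.5123, 0.0008, 0.1664]
eef_rot: [0.997, -0.083, 0.001, 0.0]
ft_force: [0.1, 0.5, -0.2]
width: 0.0456
```

```bash
python3 go.py 0.5965 -0.1635 0.165 2
```

```text
t 17.12 pos [0.5123 0.0008 0.1664] yaw -9.5 w 0.0456 F [ 0.1  0.5 -0.2] q [ 0.61  0.2  -0.78  1.8   0.15  1.2  -0.37]
turn [  0.   -0.1 -11.5] shift [0.1102 0.1482 0.0016]
```

Call:
{"op": "carry_out", "data": {
  "increments": "0 0 -4 0.032 0.043 0 0.035; 0 0 -8 0.065 0.087 0 0.035; 0 0 -10 0.09 0.12 0 0.035; 0 0 -11 0.105 0.14 0 0.035; 0 0 -11.5 0.11 0.148 0 0.035"
}}

```text
time: 17.75
ee_pos: [0.5961, -0.1645, 0.1654]
eef_rot: [1.0, 0.017, 0.0, -0.0]
ft_force: [-0.1, 0.5, -1.8]
width: 0.0454
```

```bash
python3 go.py 0.5965 -0.1635 0.04 2
```

```text
t 17.75 pos [ 0.5961 -0.1645  0.1654] yaw 1.9 w 0.0454 F [-0.1  0.5 -1.8] q [ 0.72  0.44 -0.68  1.53  0.28  1.28  0.04]
turn [-0.  -0.  -0.1] shift [ 0.0004 -0.0009  0.1254]
```

Call:
{"op": "carry_out", "data": {
  "increments": "0 0 0 0.0004 -0.0009 0.025 0.035; 0 0 0 0.0004 -0.0009 0.06 0.035; 0 0 0 0.0004 -0.0009 0.095 0.035; 0 0 0 0.0004 -0.0009 0.115 0.035; 0 0 0 0.0004 -0.0009 0.125 0.035"
}}

```text
time: 18.38
ee_pos: [0.5961, -0.1628, 0.0397]
eef_rot: [1.0, 0.017, -0.0, -0.001]
ft_force: [-0.0, 1.3, -1.3]
width: 0.0457
```

```bash
python3 go.py 0.5965 -0.1635 0.0284 2;python3 -c "
from h import *
p,d=r.camera('scene');cv2.imwrite('pics/s4.png',p[60:310,100:400].repeat(2,0).repeat(2,1))"
```

```text
t 18.38 pos [ 0.5961 -0.1628  0.0397] yaw 2.0 w 0.0457 F [-0.   1.3 -1.3] q [ 0.68  0.56 -0.64  1.64  0.37  1.06 -0.03]
turn [-0.1  0.  -0. ] shift [0.0004 0.0007 0.0113]
```

View pics/s4.png

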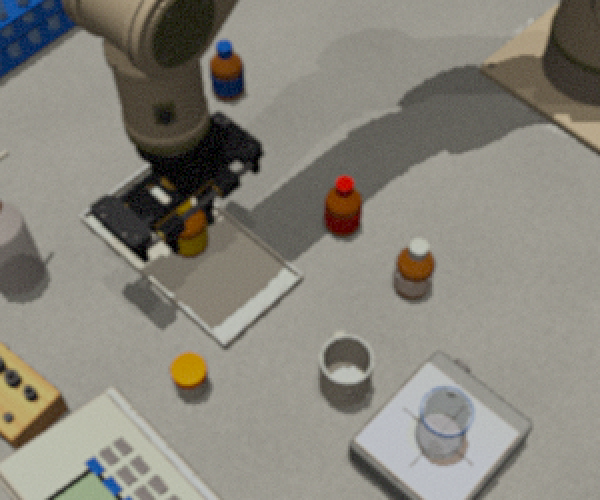

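The yellow bottle is held upright just above the middle of the tray (zoomed pixel 192,240). Lowering it onto the floor.

Call:
{"op": "carry_out", "data": {
  "increments": "0 0 0 0.0004 0.0007 0.004 0.035; 0 0 0 0.0004 0.0007 0.007 0.035; 0 0 0 0.0004 0.0007 0.009 0.035; 0 0 0 0.0004 0.0007 0.0105 0.035; 0 0 0 0.0004 0.0007 0.0115 0.035"
}}

```text
time: 19.05
ee_pos: [0.5966, -0.1637, 0.0285]
eef_rot: [1.0, 0.017, -0.0, -0.0]
ft_force: [-4.8, 1.4, 12.5]
width: 0.0453
```

Call:
{"op": "carry_out", "data": {
  "increments": "0 0 0 0 0 0.0002 0.035; 0 0 0 0 0 0.0004 0.035; 0 0 0 0 0 0.0006 0.035; 0 0 0 0 0 0.0006 0.035; 0 0 0 0 0 0.0006 0.035"
}}

```text
time: 19.68
ee_pos: [0.5968, -0.1637, 0.0285]
eef_rot: [1.0, 0.017, -0.0, -0.0]
ft_force: [-2.0, -0.2, 5.9]
width: 0.0457
```

Call:
{"op": "carry_out", "data": {
  "increments": "0 0 0 0 0 0 0.048; 0 0 0 0 0 0 0.054; 0 0 0 0 0 0 0.062; 0 0 0 0 0 0 0.07; 0 0 0 0 0 0 0.075"
}}

```text
time: 20.3
ee_pos: [0.5968, -0.1637, 0.0284]
eef_rot: [1.0, 0.017, -0.0, -0.0]
ft_force: [0.9, 0.4, 0.2]
width: 0.0715
```

Call:
{"op": "carry_out", "data": {
  "increments": "0 0 0 0 0 -0.02 0.075; 0 0 0 0 0 -0.05 0.075; 0 0 0 0 0 -0.09 0.075; 0 0 0 0 0 -0.12 0.075; 0 0 0 0 0 -0.13 0.075"
}}

```text
time: 20.92
ee_pos: [0.5979, -0.1637, 0.1617]
eef_rot: [1.0, 0.017, 0.002, 0.0]
ft_force: [0.2, 0.3, 0.1]
width: 0.075
```

```bash
python3 go.py 0.4365 -0.0635 0.14 2
```

```text
t 20.93 pos [ 0.5979 -0.1637  0.1617] yaw 2.0 w 0.075 F [0.2 0.3 0.1] q [ 0.72  0.44 -0.68  1.53  0.29  1.27  0.03]
turn [ 0.  -0.2 -0. ] shift [-0.158  -0.1057  0.0211]
```

Call:
{"op": "carry_out", "data": {
  "increments": "0 0 0 -0.03 -0.02 0 0.075; 0 0 0 -0.075 -0.05 0 0.075; 0 0 0 -0.12 -0.08 0 0.075; 0 0 0 -0.15 -0.1 0.01 0.075; 0 0 0 -0.158 -0.106 0.02 0.075"
}}

```text
time: 21.55
ee_pos: [0.4349, -0.0627, 0.1408]
eef_rot: [1.0, 0.017, 0.002, 0.001]
ft_force: [0.7, -0.5, 0.8]
width: 0.0749
```

```bash
python3 go.py 0.4365 -0.0635 0.023 2
```

```text
t 21.55 pos [ 0.4349 -0.0627  0.1408] yaw 2.0 w 0.0749 F [ 0.7 -0.5  0.8] q [ 0.84  0.03 -0.8   2.    0.03  1.12  0.06]
turn [ 0.2 -0.2 -0. ] shift [0.0012 0.0005 0.1178]
```

Call:
{"op": "carry_out", "data": {
  "increments": "0 0 0 0.0012 0.0005 0.025 0.075; 0 0 0 0.0012 0.0005 0.06 0.075; 0 0 0 0.0012 0.0005 0.085 0.075; 0 0 0 0.0012 0.0005 0.1 0.075; 0 0 0 0.0012 0.0005 0.105 0.075"
}}

```text
time: 22.18
ee_pos: [0.4365, -0.0633, 0.0351]
eef_rot: [1.0, 0.017, 0.001, 0.001]
ft_force: [-0.6, -0.4, -0.2]
width: 0.0749
```

```bash
python3 go.py 0.4365 -0.0635 0.023 2
```

```text
t 22.18 pos [ 0.4365 -0.0633  0.0351] yaw 2.0 w 0.0749 F [-0.6 -0.4 -0.2] q [ 0.77  0.22 -0.78  2.09  0.2   0.9  -0.08]
turn [ 0.1 -0.1 -0. ] shift [0.     0.0001 0.0121]
```

Call:
{"op": "carry_out", "data": {
  "increments": "0 0 0 0 0 0.006 0.075; 0 0 0 0 0 0.011 0.07; 0 0 0 0 0 0.012 0.06; 0 0 0 0 0 0.012 0.05; 0 0 0 0 0 0.012 0.044",
  "squeeze": 12
}}

```text
time: 22.8
ee_pos: [0.4367, -0.0634, 0.0233]
eef_rot: [1.0, 0.017, 0.001, 0.001]
ft_force: [0.4, -0.0, -0.4]
width: 0.0486
```

Call:
{"op": "carry_out", "data": {
  "increments": "0 0 0 0 0 0 0.035; 0 0 0 0 0 0 0.035; 0 0 0 0 0 0 0.035; 0 0 0 0 0 0 0.035; 0 0 0 0 0 0 0.035"
}}

```text
time: 23.42
ee_pos: [0.4366, -0.0635, 0.0234]
eef_rot: [1.0, 0.017, 0.001, 0.001]
ft_force: [-0.1, 0.2, 0.1]
width: 0.0456
```

```bash
python3 go.py 0.4365 -0.0635 0.17 2
```

```text
t 23.43 pos [ 0.4366 -0.0635  0.0234] yaw 2.0 w 0.0456 F [-0.1  0.2  0.1] q [ 0.76  0.24 -0.77  2.1   0.22  0.87 -0.1 ]
turn [ 0.1 -0.1 -0. ] shift [ 0.0002  0.0003 -0.1466]
```

Call:
{"op": "carry_out", "data": {
  "increments": "0 0 0 0 0 -0.015 0.035; 0 0 0 0 0 -0.05 0.035; 0 0 0 0 0 -0.09 0.035; 0 0 0 0 0 -0.125 0.035; 0 0 0 0 0 -0.14 0.035"
}}

```text
time: 24.05
ee_pos: [0.4372, -0.0631, 0.1658]
eef_rot: [1.0, 0.018, 0.003, 0.002]
ft_force: [0.1, -2.1, -1.5]
width: 0.0456
```

```bash
python3 go.py 0.5937 -0.089 0.16 2; cat > meas.py <<'E'
from h import *
import sys
R=lambda p:np.round(p,4).tolist()
tag=sys.argv[1]
guess={'yel':(.5965,-.165,.088),'red':(.5937,-.089,.088),'blu':(.5993,-.241,.088),'glass':(.584,.215,.125),'waste':(.5905,.091,.066),'plain':(.4395,.0555,.084),'jar':(.711,-.026,.045)}
from scipy.optimize import least_squares
for n in('top','scene'):
    p,d=r.camera(n); cv2.imwrite(f'pics/{n}_{tag}.png',p)
    m=r.camera_model(n);K=np.array(m['K']);E=np.array(m['extrinsics'])
    v,u=np.mgrid[:384,:512]
    P=np.stack([(u-K[0,2])/K[0,0]*d,(v-K[1,2])/K[1,1]*d,d],-1)@E[:3,:3].T+E[:3,3]
    q=P[d>0]
    for k,(x,y,z) in guess.items():
        s=q[(np.hypot(q[:,0]-x,q[:,1]-y)<.045)&(abs(q[:,2]-z)<.005)]
        if len(s)<15: print(n,k,'few',len(s));continue
        if k in('glass','waste'):
            rad=.0235 if k=='glass' else .0275
            c=least_squares(lambda c:np.hypot(*(s[:,:2]-c).T)-rad,s[:,:2].mean(0),loss='soft_l1',f_scale=.001).x
        else: c=s[:,:2].mean(0)
        print(n,k,len(s),R(c),'z',R(np.median(s[:,2])),'ext',R(np.ptp(s[:,:2],axis=0)))
E
python3 meas.py a
```

```text
t 24.05 pos [ 0.4372 -0.0631  0.1658] yaw 2.0 w 0.0456 F [ 0.1 -2.1 -1.5] q [ 0.86  0.   -0.81  1.96  0.01  1.17  0.08]
turn [ 0.2 -0.3  0. ] shift [0.1555 0.0313 0.0067]
top yel 65 [0.5962, -0.1639] z 0.0878 ext [0.0199, 0.0215]
top red few 0
top blu few 0
top glass 127 [0.583, 0.2153] z 0.1243 ext [0.0552, 0.0512]
top waste 117 [0.5897, 0.0914] z 0.0656 ext [0.0578, 0.059]
top plain 67 [0.4393, 0.0559] z 0.0841 ext [0.0192, 0.0192]
top jar 184 [0.7116, -0.0256] z 0.0451 ext [0.0389, 0.0382]
scene yel 68 [0.5983, -0.1647] z 0.0866 ext [0.0196, 0.0216]
scene red few 0
scene blu few 0
scene glass 185 [0.5841, 0.2145] z 0.1235 ext [0.0544, 0.0513]
scene waste 156 [0.5912, 0.0904] z 0.0643 ext [0.0573, 0.0593]
scene plain 67 [0.4406, 0.0551] z 0.0827 ext [0.0203, 0.0201]
scene jar 245 [0.7132, -0.0269] z 0.0438 ext [0.0386, 0.0401]
```

View pics/top_a.png

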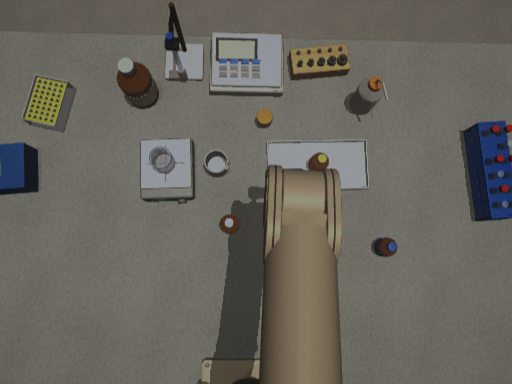

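Top view: yellow stands in the tray at (319,162), glass on the plate at (161,159) and waste at (216,163). All three measure within about 2 mm of target and at upright height. Next is red.

Call:
{"op": "carry_out", "data": {
  "increments": "0 0 0 0.02 0.004 0 0.035; 0 0 0 0.06 0.012 0 0.035; 0 0 0 0.105 0.02 0 0.035; 0 0 0 0.14 0.028 0 0.035; 0 0 0 0.1565 0.0305 0 0.035"
}}

```text
time: 24.78
ee_pos: [0.5951, -0.0884, 0.1627]
eef_rot: [1.0, 0.017, 0.001, 0.001]
ft_force: [-0.6, 0.2, -1.4]
width: 0.0454
```

```bash
python3 go.py 0.594 -0.088 0.04 2
```

```text
t 24.77 pos [ 0.5951 -0.0884  0.1627] yaw 2.0 w 0.0454 F [-0.6  0.2 -1.4] q [ 0.68  0.42 -0.78  1.57  0.31  1.27 -0.11]
turn [ 0.1 -0.1 -0. ] shift [-0.0013 -0.0006  0.1227]
```

Call:
{"op": "carry_out", "data": {
  "increments": "0 0 0 -0.0013 -0.0006 0.025 0.035; 0 0 0 -0.0013 -0.0006 0.06 0.035; 0 0 0 -0.0013 -0.0006 0.095 0.035; 0 0 0 -0.0013 -0.0006 0.115 0.035; 0 0 0 -0.0013 -0.0006 0.122 0.035"
}}

```text
time: 25.4
ee_pos: [0.5932, -0.0877, 0.039]
eef_rot: [1.0, 0.017, -0.0, 0.0]
ft_force: [-0.2, -0.2, -1.8]
width: 0.0457
```

```bash
python3 go.py 0.594 -0.088 0.0275 2
```

```text
t 25.4 pos [ 0.5932 -0.0877  0.039 ] yaw 2.0 w 0.0457 F [-0.2 -0.2 -1.8] q [ 0.63  0.55 -0.72  1.69  0.41  1.06 -0.18]
turn [ 0.  0. -0.] shift [0.0008 0.0003 0.0115]
```

Call:
{"op": "carry_out", "data": {
  "increments": "0 0 0 0.0008 0.0003 0.004 0.035; 0 0 0 0.0008 0.0003 0.007 0.035; 0 0 0 0.0008 0.0003 0.009 0.035; 0 0 0 0.0008 0.0003 0.0105 0.035; 0 0 0 0.0008 0.0003 0.0114 0.035"
}}

```text
time: 26.02
ee_pos: [0.5941, -0.088, 0.0278]
eef_rot: [1.0, 0.017, -0.0, 0.0]
ft_force: [0.6, -0.2, -0.9]
width: 0.0457
```

Call:
{"op": "carry_out", "data": {
  "increments": "0 0 0 0 0 0.0002 0.035; 0 0 0 0 0 0.0004 0.035; 0 0 0 0 0 0.0006 0.035; 0 0 0 0 0 0.0006 0.035; 0 0 0 0 0 0.0006 0.035"
}}

```text
time: 26.65
ee_pos: [0.5941, -0.088, 0.0274]
eef_rot: [1.0, 0.017, 0.0, 0.0]
ft_force: [-1.3, 0.1, 3.6]
width: 0.0458
```

Call:
{"op": "carry_out", "data": {
  "increments": "0 0 0 0 0 0 0.048; 0 0 0 0 0 0 0.054; 0 0 0 0 0 0 0.062; 0 0 0 0 0 0 0.07; 0 0 0 0 0 0 0.075"
}}

```text
time: 27.28
ee_pos: [0.5941, -0.088, 0.0274]
eef_rot: [1.0, 0.017, 0.0, 0.0]
ft_force: [0.7, 0.6, 0.2]
width: 0.0715
```

Call:
{"op": "carry_out", "data": {
  "increments": "0 0 0 0 0 -0.02 0.075; 0 0 0 0 0 -0.05 0.075; 0 0 0 0 0 -0.09 0.075; 0 0 0 0 0 -0.12 0.075; 0 0 0 0 0 -0.13 0.075"
}}

```text
time: 27.9
ee_pos: [0.5952, -0.0877, 0.1606]
eef_rot: [1.0, 0.018, 0.002, 0.001]
ft_force: [-0.4, -0.0, -0.2]
width: 0.075
```

```bash
python3 go.py 0.3885 -0.3293 0.16 -20
```

```text
t 27.9 pos [ 0.5952 -0.0877  0.1606] yaw 2.0 w 0.075 F [-0.4 -0.  -0.2] q [ 0.68  0.43 -0.78  1.58  0.31  1.26 -0.11]
turn [ 0.1 -0.2 22. ] shift [-2.150e-01  2.342e-01  2.000e-04]
```

Call:
{"op": "carry_out", "data": {
  "increments": "0 0 0 -0.02 0.022 0 0.075; 0 0 0 -0.055 0.06 0 0.075; 0 0 0 -0.095 0.103 0 0.075; 0 0 0 -0.135 0.147 0 0.075; 0 0 0 -0.17 0.185 0 0.075"
}}

```text
time: 28.52
ee_pos: [0.4298, -0.2801, 0.1601]
eef_rot: [1.0, 0.017, 0.002, 0.001]
ft_force: [1.3, -0.3, 0.1]
width: 0.0751
```

Call:
{"op": "carry_out", "data": {
  "increments": "0 0 0 -0.025 0.026 0 0.075; 0 0 0 -0.04 0.044 0 0.075; 0 0 0 -0.044 0.049 0.005 0.075; 0 0 0 -0.044 0.049 0.01 0.075; 0 0 0 -0.044 0.049 0.02 0.075"
}}

```text
time: 29.15
ee_pos: [0.3886, -0.3296, 0.1396]
eef_rot: [1.0, 0.018, 0.002, 0.001]
ft_force: [-0.3, 0.1, -0.3]
width: 0.0748
```

```bash
python3 go.py 0.3885 -0.3293 0.035 2; python3 meas.py b
```

```text
t 29.15 pos [ 0.3886 -0.3296  0.1396] yaw 2.1 w 0.0748 F [-0.3  0.1 -0.3] q [ 1.23  0.2  -0.67  1.84  0.14  1.14  0.54]
turn [ 0.1 -0.2  0.1] shift [-0.0004 -0.0004  0.1046]
top yel 65 [0.5965, -0.164] z 0.088 ext [0.02, 0.0209]
top red 66 [0.594, -0.0877] z 0.0877 ext [0.0201, 0.0194]
top blu few 0
top glass 126 [0.5829, 0.2154] z 0.1244 ext [0.0542, 0.0506]
top waste 121 [0.5896, 0.0913] z 0.0658 ext [0.0577, 0.0589]
top plain 67 [0.4393, 0.0559] z 0.0845 ext [0.0188, 0.019]
top jar 188 [0.7116, -0.026] z 0.0452 ext [0.0373, 0.0382]
scene yel 67 [0.598, -0.165] z 0.086 ext [0.0198, 0.0211]
scene red 68 [0.5956, -0.0886] z 0.0867 ext [0.0205, 0.0216]
scene blu few 0
scene glass 183 [0.5841, 0.2144] z 0.1237 ext [0.0545, 0.0503]
scene waste 153 [0.5911, 0.0903] z 0.0643 ext [0.0572, 0.0599]
scene plain 70 [0.4408, 0.0551] z 0.0829 ext [0.0231, 0.0225]
scene jar 247 [0.7132, -0.0269] z 0.0438 ext [0.0383, 0.0388]
```

Red-to-yellow spacing measures 76 mm, which leaves a 30 mm gap. Blue is last.

Call:
{"op": "carry_out", "data": {
  "increments": "0 0 0 -0.0004 -0.0004 0.025 0.075; 0 0 0 -0.0004 -0.0004 0.055 0.075; 0 0 0 -0.0004 -0.0004 0.085 0.075; 0 0 0 -0.0004 -0.0004 0.1 0.075; 0 0 0 -0.0004 -0.0004 0.105 0.075"
}}

```text
time: 29.88
ee_pos: [0.3876, -0.3284, 0.0332]
eef_rot: [1.0, 0.018, 0.001, -0.0]
ft_force: [0.2, 0.7, -0.2]
width: 0.0748
```

```bash
python3 go.py 0.3885 -0.3293 0.0235 2
```

```text
t 29.88 pos [ 0.3876 -0.3284  0.0332] yaw 2.1 w 0.0748 F [ 0.2  0.7 -0.2] q [ 1.18  0.35 -0.64  1.94  0.25  0.94  0.45]
turn [-0.  -0.1  0.1] shift [0.0009 0.0009 0.0097]
```

Call:
{"op": "carry_out", "data": {
  "increments": "0 0 0 0.0009 0.0009 0.005 0.075; 0 0 0 0.0009 0.0009 0.009 0.07; 0 0 0 0.0009 0.0009 0.0097 0.06; 0 0 0 0.0009 0.0009 0.0097 0.05; 0 0 0 0.0009 0.0009 0.0097 0.044",
  "squeeze": 12
}}

```text
time: 30.5
ee_pos: [0.3886, -0.3294, 0.0237]
eef_rot: [1.0, 0.018, 0.001, -0.0]
ft_force: [0.9, -0.3, 0.1]
width: 0.0485
```

Call:
{"op": "carry_out", "data": {
  "increments": "0 0 0 0 0 0 0.035; 0 0 0 0 0 0 0.035; 0 0 0 0 0 0 0.035; 0 0 0 0 0 0 0.035; 0 0 0 0 0 0 0.035"
}}

```text
time: 31.12
ee_pos: [0.3886, -0.3294, 0.0237]
eef_rot: [1.0, 0.018, 0.001, -0.0]
ft_force: [-1.8, 0.2, 0.6]
width: 0.0456
```

```bash
python3 go.py 0.3885 -0.3293 0.17 2
```

```text
t 31.12 pos [ 0.3886 -0.3294  0.0237] yaw 2.1 w 0.0456 F [-1.8  0.2  0.6] q [ 1.17  0.37 -0.63  1.94  0.27  0.92  0.44]
turn [-0.  -0.1  0.1] shift [ 2.000e-04 -1.000e-04 -1.463e-01]
```

Call:
{"op": "carry_out", "data": {
  "increments": "0 0 0 0 0 -0.015 0.035; 0 0 0 0 0 -0.05 0.035; 0 0 0 0 0 -0.09 0.035; 0 0 0 0 0 -0.12 0.035; 0 0 0 0 0 -0.13 0.035"
}}

```text
time: 31.75
ee_pos: [0.3892, -0.3299, 0.1562]
eef_rot: [1.0, 0.018, 0.002, 0.001]
ft_force: [-0.1, -0.2, -2.8]
width: 0.0453
```

```bash
python3 go.py 0.5998 -0.2405 0.155 2
```

```text
t 31.75 pos [ 0.3892 -0.3299  0.1562] yaw 2.1 w 0.0453 F [-0.1 -0.2 -2.8] q [ 1.24  0.19 -0.68  1.82  0.13  1.17  0.55]
turn [ 0.1 -0.2  0.1] shift [ 0.2137 -0.0817  0.0018]
```

Call:
{"op": "carry_out", "data": {
  "increments": "0 0 0 0.025 -0.01 0 0.035; 0 0 0 0.07 -0.027 0 0.035; 0 0 0 0.12 -0.046 0 0.035; 0 0 0 0.165 -0.063 0 0.035; 0 0 0 0.195 -0.0745 0 0.035"
}}

```text
time: 32.38
ee_pos: [0.5828, -0.2464, 0.1556]
eef_rot: [1.0, 0.019, 0.002, 0.0]
ft_force: [-0.8, -1.0, -1.3]
width: 0.0456
```

```bash
python3 go.py 0.5998 -0.2405 0.04 2
```

```text
t 32.38 pos [ 0.5828 -0.2464  0.1556] yaw 2.2 w 0.0456 F [-0.8 -1.  -1.3] q [ 0.86  0.48 -0.72  1.5   0.32  1.28  0.15]
turn [ 0.  -0.2  0.2] shift [ 0.0168 -0.0054  0.1157]
```

Call:
{"op": "carry_out", "data": {
  "increments": "0 0 0 0.012 -0.004 0.01 0.035; 0 0 0 0.0168 -0.0054 0.04 0.035; 0 0 0 0.0168 -0.0054 0.08 0.035; 0 0 0 0.0168 -0.0054 0.105 0.035; 0 0 0 0.0168 -0.0054 0.114 0.035"
}}

```text
time: 33.0
ee_pos: [0.5977, -0.2408, 0.0391]
eef_rot: [1.0, 0.019, -0.0, -0.0]
ft_force: [0.9, -1.1, -0.6]
width: 0.0454
```

```bash
python3 go.py 0.5998 -0.2405 0.0278 2
```

```text
t 33.0 pos [ 0.5977 -0.2408  0.0391] yaw 2.2 w 0.0454 F [ 0.9 -1.1 -0.6] q [ 0.8   0.62 -0.66  1.56  0.42  1.1   0.07]
turn [-0.   0.   0.2] shift [ 0.0021 -0.0002  0.0113]
```

Call:
{"op": "carry_out", "data": {
  "increments": "0 0 0 0.002 -0.0002 0.003 0.035; 0 0 0 0.002 -0.0002 0.006 0.035; 0 0 0 0.002 -0.0002 0.0085 0.035; 0 0 0 0.002 -0.0002 0.01 0.035; 0 0 0 0.002 -0.0002 0.011 0.035"
}}

```text
time: 33.62
ee_pos: [0.5998, -0.2406, 0.0283]
eef_rot: [1.0, 0.019, -0.0, -0.0]
ft_force: [-0.1, 0.6, -2.1]
width: 0.0454
```

Call:
{"op": "carry_out", "data": {
  "increments": "0 0 0 0 0 0.0003 0.035; 0 0 0 0 0 0.0006 0.035; 0 0 0 0 0 0.0008 0.035; 0 0 0 0 0 0.0008 0.035; 0 0 0 0 0 0.0008 0.035"
}}

```text
time: 34.25
ee_pos: [0.5999, -0.2406, 0.0278]
eef_rot: [1.0, 0.019, -0.0, -0.0]
ft_force: [-3.2, 0.5, 4.8]
width: 0.0455
```

Call:
{"op": "carry_out", "data": {
  "increments": "0 0 0 0 0 0 0.048; 0 0 0 0 0 0 0.054; 0 0 0 0 0 0 0.062; 0 0 0 0 0 0 0.07; 0 0 0 0 0 0 0.075"
}}

```text
time: 34.88
ee_pos: [0.5999, -0.2406, 0.0278]
eef_rot: [1.0, 0.019, -0.0, -0.0]
ft_force: [0.3, -0.9, -0.2]
width: 0.0714
```

Call:
{"op": "carry_out", "data": {
  "increments": "0 0 0 0 0 -0.02 0.075; 0 0 0 0 0 -0.05 0.075; 0 0 0 0 0 -0.09 0.075; 0 0 0 0 0 -0.12 0.075; 0 0 0 0 0 -0.14 0.075"
}}

```text
time: 35.5
ee_pos: [0.6005, -0.2407, 0.1707]
eef_rot: [1.0, 0.019, 0.001, 0.0]
ft_force: [-0.8, -0.3, -0.3]
width: 0.075
```

Call:
{"op": "carry_out", "data": {
  "increments": "0 0 0 -0.02 0.02 0 0.075; 0 0 0 -0.05 0.05 0 0.075; 0 0 0 -0.09 0.09 0 0.075; 0 0 0 -0.12 0.12 0 0.075; 0 0 0 -0.13 0.13 0 0.075"
}}

```text
time: 36.12
ee_pos: [0.473, -0.3782, 0.1707]
eef_rot: [1.0, 0.017, 0.001, 0.001]
ft_force: [-0.1, -0.5, 0.2]
width: 0.075
```

```bash
python3 meas.py c
```

```text
top yel 66 [0.5963, -0.164] z 0.0879 ext [0.0201, 0.0211]
top red 66 [0.594, -0.0877] z 0.0882 ext [0.0202, 0.0197]
top blu 67 [0.5991, -0.24] z 0.0879 ext [0.0196, 0.0208]
top glass 131 [0.583, 0.2153] z 0.1243 ext [0.0546, 0.0504]
top waste 115 [0.5897, 0.0915] z 0.0656 ext [0.0572, 0.0589]
top plain 67 [0.4393, 0.0559] z 0.0842 ext [0.0192, 0.019]
top jar 184 [0.7118, -0.026] z 0.0449 ext [0.0373, 0.0382]
scene yel 68 [0.5985, -0.1648] z 0.0866 ext [0.0205, 0.0204]
scene red 66 [0.5957, -0.0887] z 0.0869 ext [0.0194, 0.0219]
scene blu 64 [0.6011, -0.2405] z 0.0864 ext [0.0205, 0.0223]
scene glass 191 [0.5842, 0.2146] z 0.1235 ext [0.0546, 0.0505]
scene waste 152 [0.5911, 0.0903] z 0.0644 ext [0.0581, 0.0593]
scene plain 69 [0.4411, 0.0551] z 0.0831 ext [0.0227, 0.0202]
scene jar 246 [0.7133, -0.0269] z 0.0438 ext [0.0389, 0.0412]
```

View pics/scene_c.png

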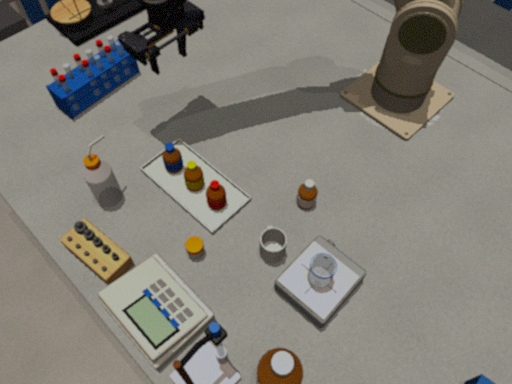

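View pics/top_c.png

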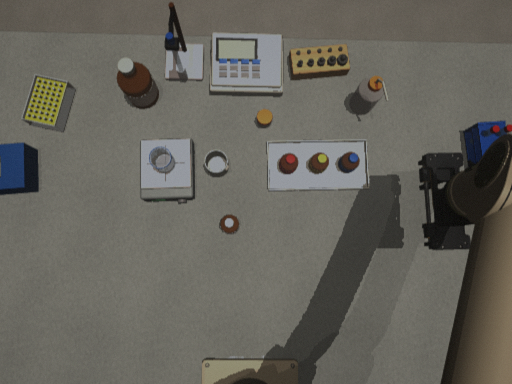

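Everything stands upright: in the top view red, yellow and blue are in the tray at (289,162), (319,162) and (349,161), glass is at (161,159) and waste at (216,163). White-capped bottle and jar haven't moved, and the arm is clear, so I'm handing in.

```bash
python3 -c "
from bench import r
print(r.close_job())"
```

```text
the job is handed in; nothing more can be done
None
```

The bench is set out as asked. I placed the glass beaker first, then the waste beaker, then the yellow, red and blue bottles, and handed the job in at about 36 s of the 128 s allowed.

Last checks, from both cameras:

| Item | Measured result |
|---|---|
| Glass beaker | about 1 mm from the middle of the stirrer's plate |
| Waste beaker | centre about 124 mm right of the plate's middle, so about 30 mm clear of the stirrer's side, and in line with the plate to about 1 mm |
| Bottles | centres 76 mm apart in a straight row along the tray, so gaps of about 30 mm; yellow within about 2 mm of the tray's middle |
| White-capped bottle and jar | moved less than 1 mm, within measuring error |

- **Upright:** rim and cap heights matched things standing upright, to about 2 mm.
- **Forces:** readings between moves peaked at about 12.5 N, when the yellow bottle touched the tray floor.
- **Disagreements:** the two cameras differed by 1–2 mm throughout, which is within their calibration.
- **Yellow bottle:** it shifted about 4 mm along the jaws as I gripped it, because the arm stopped slightly off centre. This did not affect where it was placed.

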